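Hold a block plane over the optical sole gauge

ROBOT

A 6-joint arm with a two-finger parallel gripper is mounted at the origin on the work surface. World frame = base frame: x ahead of the robot, y to its left, z up, the work surface at z = 0. Lengths are in mm, angles in rad, forces in N, time in s.
With the tool pointing down it reaches from about 275 to 750 mm from the base axis. Payload 10.2 kg.
Tool frame: the origin (TCP) lies midway between the tips of the shut fingers; the grasp point (between the pads) lies 19 mm behind it; z points along the fingers, y is the direction in which the jaws open and shut (so a half turn about z gives the same grasp; the last joint's range is limited). The gripper opens to 85 mm and grips with 20 to 120 N. Pads are 22 mm wide; open, the fingers measure 114 mm over their backs; the gripper's body (76 mm by 85 mm) begins 54 mm behind the grasp point. The pads swing forward as they close: fully open they stand 13 mm farther back than shut.
Start: joints at [1.082, 0.313, 1.498, -0, 1.331, -0.223], TCP at [137.92, 506.566, 231.294] pointing down, gripper open.
Joint ranges: [-2.94, 2.94], [-0.97, 2.17], [0.19, 2.56], [-1.23, 4.37], [0.02, 3.11], [-2.88, 2.88]. Speed limits (rad/s): [2.39, 2.39, 3.01, 3.14, 3.14, 3.14].

INTERFACE

Orientations are given as a unit quaternion [w, x, y, z].
In Python, from rig import sense, optics, ctrl gives the robot as it stands.
- The arm moves only by the tool play_rows, never from a script. Its argument "plan" is a list of rows, each a list of 7 numbers: the shift along the world's x, y, z in mm, then the turn, a rotation vector about the world's x, y, z in rad, then the opening, from -1 (shut) to 1 (fully open), so that 0 is half open. A call has 1 to 5 rows; each row shifts and turns the pose as measured when the row begins; what a row does not reach is not made up. A row lasts 1/12 s, in which the tool goes at most 41.7 mm and 7.16 degrees, less where a joint would pass 70% of its speed; a pose out of reach is approached as far as the arm can. A call is refused whole if a number of a shift passes 41.7 or a number of a turn 0.125, either way. A call with a gripper value outside its range is refused whole. The fingers move at their own pace and stop on an object; "grip_force" is the grip in N (left out, the last holds). Time passes only in rows, so rows that do not move let the fingers close. It gives the time, the measured TCP pose, the force and the opening at its end, in the units of the state.
- sense(): the state, without advancing time (a new reading comes with each control period).
- optics.capture(name): name is "side" or "top" or "wrist"; returns a dict with "img" (420x560x3 uint8, blue, green, red), "fx", "fy", "cx", "cy" (pixels), "dist" ([k1, k2, p1, p2, k3] as OpenCV has them; the pictures are not rectified), "world_to_cam" (4x4, takes a point from world to camera coordinates). Camera axes: x right, y up, looking along -z (the intrinsics and any distortion apply to the point x, -y, -z); pixel columns grow to the right and rows downward; lengths in mm; the calibration is good to about 2 mm. A picture is of the moment at which its call begins. There is no depth.
- ctrl.finish_job(): hands the job in, once; it reports no verdict.
The state is a dict: "time_s": time; "joints": joint angles; "dq": joint speeds; "tau": joint torques, N m; "eef_pos": TCP position; "ee_rot": TCP orientation; "force": force on the tool from outside, world axes, zero at the start; "wrist_torque": the same for the moment, N m; "grip_width": opening from 0.0 (shut) to 1.0 (fully open).
Only numpy, scipy, OpenCV 4.12 (cv2) and the standard library are available. Lean on these libraries where they do the work, as an engineer would, in place of code of your own. Each camera call takes 0.05 s, during which the arm holds its last target. There are 200 camera calls.

TASK

Check the sole of the block plane: press the green start button on the grey optical gauge fully down and let it come back up. Then pick up the plane, carry it over the board that stands on edge down the middle of the bench, and finish still gripping it, holding it still and level about a centimetre above the gauge's black window, centred on the window and lengthwise along it (either end first). The plane must not touch the gauge or the board, the plane stays in the gripper at the end, and everything else on the bench stays where it is.

Things in the scene. Friction and masses are not known exactly. Their poses are not given: they have to be found in the camera images.
- plane: Metal block plane, 0.5 to 0.8 kg, standing loose on its sole, 165 (x) x 50 (y) x 6 mm. Its middle 80 mm (x) has flat parallel side cheeks 50 mm apart outside, up to 40 mm high, to grip across y; a sloping cap between them reaches 52 mm. Brass knob 24 mm wide, 34 mm high, 60 mm to +x. Origin: centre of the sole's underside, close to the balance point; x along the plane, z up.
- gauge: Grey box of the optical gauge, fixed to the bench, 240 (x) x 170 (y) x 50 mm high, on the other side of the board from the plane (either may be on the left). Origin: centre of its underside; z up. On its top: the black window (see window), the green button (see start_top), and a loose brass setting block (see setting_block).
- window (a point): Centre of the glass of the gauge's black window with an orange border, on the top of the gauge 51 mm above the bench; glass 190 (x) x 60 (y) mm with a thin red line along its middle; x axis along the window's length, z up. It is 35 mm to +y of the gauge's middle.
- start_top (a point): Centre of the top face of the green round start button, 30 mm in diameter, 72 mm above the bench when up, in a black housing 46 mm wide on top of the gauge, near one corner (85 mm to -x and 52 mm to -y of the gauge's middle). Moves with the button; axes parallel to the gauge; pressed straight down.
- start (a joint): Travel of the start button: 0 m up, 0.006 m fully down; a spring that takes 5 N fully down and brings it back up.
- board: Light wooden board standing on edge, fixed between two dark blocks, 420 (x) x 45 (y) x 100 mm high; blocks 75 mm across (y), 40 mm high, near its ends. It runs roughly straight away from the robot between the plane and the gauge. Origin: centre of its underside.
- sanding_block: Red and cork sanding block lying loose on top of the board, 100 x 36 x 26 mm, so its top is 126 mm above the bench; bystander. Origin: centre of its underside.
- setting_block: Small brass block, 40 x 24 x 12 mm, lying loose on top of the gauge at the corner farther along x on the button's side; bystander. Origin: centre of its underside.
- mallet: Wooden mallet lying on the bench on the left; head 150 mm long and 85 mm thick, handle 220 mm; bystander. Origin: under the head's middle.
- chisel: Chisel with a wooden handle, 240 mm long, 24 mm high, lying near the robot on its left; bystander. Origin: at its ferrule.
- square: Try square, dark wooden stock 110 mm long and 18 mm high, steel blade 150 mm, lying near the robot on its right; bystander. Origin: under the stock's middle.
- glue: Yellow glue bottle, 64 mm in diameter and 190 mm tall, standing on the right; bystander. Origin: centre of its underside.
- jar: Amber jar, 72 mm in diameter and 85 mm tall, at the back of the bench; bystander. Origin: centre of its underside.
Not all that is in view belongs to the job. There is more than one size of the plane; the one meant has the size given above.

How it is judged:
By the outcome, as a careful person would: the job done as asked, in the order asked, and still so for the second after the job is handed in, while the arm keeps its last pose, push and grip.
It also fails if it takes over 62 s, if anything falls off the work surface, if the arm or the gripper's body presses on something with over 40 N, if the wrist force passes 120 N, or if a joint passes its speed limit or range.

## Working session

There is one attempt and no reset: what is moved stays moved. The work goes in short steps, Python scripts to look and compute and a tool call to move; the robot and the scene stay as the last step left them, time stands still between calls to the robot, and variables do not carry over. Pictures are saved under pics/ and viewed, about 8 in all and at most 12, crops included, and the job is handed in when it is done.

Besides the shell and the picture viewer there is one more tool, called as name(argument=value, ...), one argument or row to a line, values as JSON. play_rows: Moves the arm, as the interface text tells. Its arguments: {"type":"object","properties":{"plan":{"type":"array"},"grip_force":{"type":"number"}},"required":["plan"]}

```bash
mkdir -p pics
cat > h.py <<'E'
import numpy as np, cv2
from rig import sense, optics, ctrl
def cap(n,save=None):
    c=optics.capture(n)
    if save: cv2.imwrite('pics/'+save,c['img'])
    return c
def ray(c,u,v):
    K=np.array([[c['fx'],0,c['cx']],[0,c['fy'],c['cy']],[0,0,1]],float)
    p=cv2.undistortPoints(np.array([[[u,v]]],float),K,np.array(c['dist'],float))[0,0]
    T=np.array(c['world_to_cam']);R=T[:3,:3];o=-R.T@T[:3,3]
    return o,R.T@np.array([p[0],-p[1],-1.])
def atz(c,u,v,z):
    o,d=ray(c,u,v);return o+d*(z-o[2])/d[2]
def proj(c,P):
    T=np.array(c['world_to_cam']);q=T[:3,:3]@np.array(P,float)+T[:3,3]
    K=np.array([[c['fx'],0,c['cx']],[0,c['fy'],c['cy']],[0,0,1]],float)
    return cv2.projectPoints(np.array([[q[0],-q[1],-q[2]]]),np.zeros(3),np.zeros(3),K,np.array(c['dist'],float))[0][0,0]
E
python3 - <<'E'
from h import *
import pickle
s=sense();print(s['time_s'],s['eef_pos'],s['ee_rot'],s['force'],s['grip_width'])
C={n:cap(n,n+'0.png') for n in('top','side')}
pickle.dump(C,open('c0.pkl','wb'))
for n,c in C.items(): print(n,ray(c,280,210))
E
```

```text
0.0 [137.78363055 506.32196978 230.72898883] [-2.21000131e-04  1.32489744e-01  9.91184157e-01 -6.20788165e-04] [-1.04579167 -0.88426094 -0.26092637] 0.9983125664151153
top (array([ 242.35418785,    3.77674104, 1500.06726416]), array([ 0.1937894 , -0.01067272, -0.98100882]))
side (array([ 403.32014572,  867.69472396, 1074.4642976 ]), array([ 0.11538568, -0.65771796, -0.74447768]))
```

View pics/top0.png

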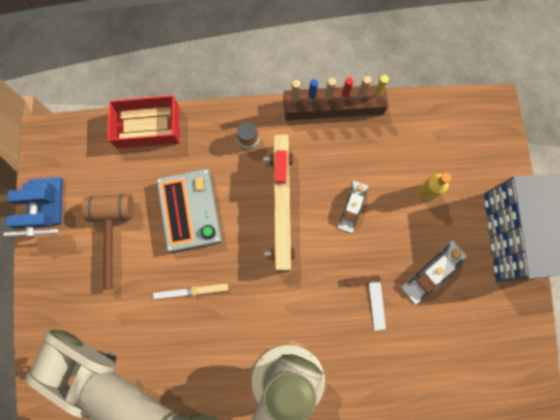

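View pics/side0.png

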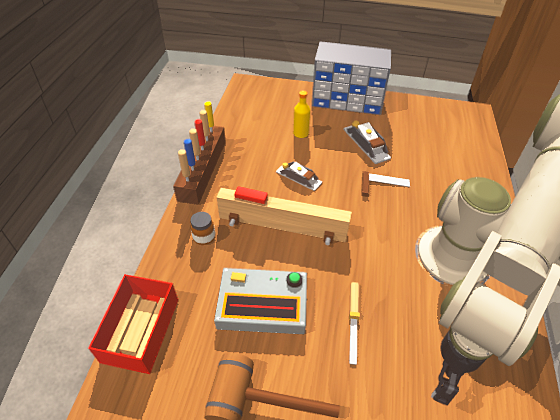

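Top view: the two plane candidates are a small one at (352,207) and a larger one at (435,272). The gauge is at (190,210) with its button at (208,232), and the board is at (282,203). I'll measure both plane lengths in a close crop.

Run:
```python
from h import *
import pickle
C=pickle.load(open('c0.pkl','rb'));im=C['top']['img']
def crop(x0,y0,w,h,s): 
    o=cv2.resize(im[y0:y0+h,x0:x0+w],None,fx=s,fy=s,interpolation=cv2.INTER_CUBIC)
    for k in range(0,w,10): cv2.putText(o,str(x0+k),(k*s,8),0,.3,(0,255,255),1);cv2.line(o,(k*s,10),(k*s,16),(0,255,255),1)
    for k in range(10,h,10): cv2.putText(o,str(y0+k),(0,k*s+4),0,.3,(0,255,255),1);cv2.line(o,(20,k*s),(26,k*s),(0,255,255),1)
    return o
a=crop(325,170,66,66,6);b=crop(400,235,66,66,6)
cv2.imwrite('pics/c1.png',np.hstack([a,b]))
cv2.imwrite('pics/c2.png',crop(150,160,80,95,6))
```

```text
(no output)
```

View pics/c1.png

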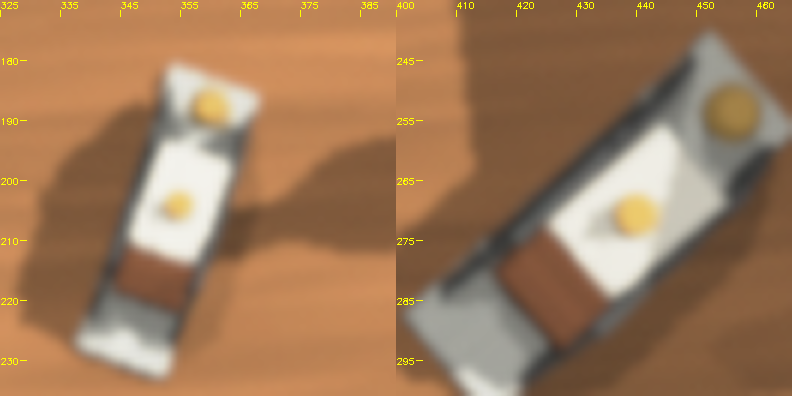

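View pics/c2.png

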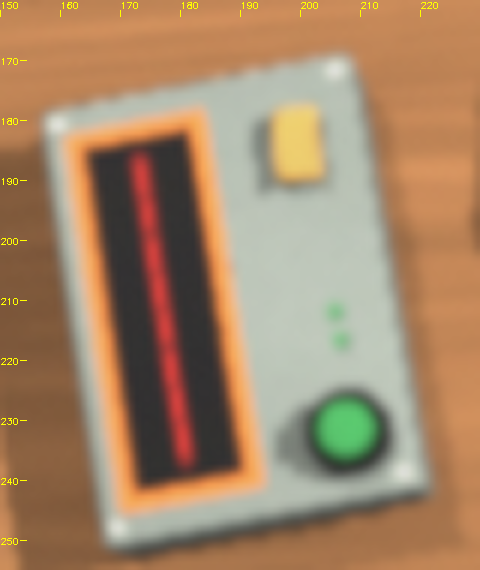

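The crop shows the small plane with corners about (353,180.5), (368,186), (353,232.5), (337.5,227.5). The second crop shows the glass corners, the button at (207,231) and the setting block at (199,184).

Run:
```python
from h import *
import pickle
C=pickle.load(open('c0.pkl','rb'));c=C['top'];im=c['img']
np.set_printoptions(precision=1,suppress=True)
def rect(n,q,z):
    P=np.array([atz(c,u,v,z)[:2] for u,v in q]);a=((P[0]+P[1])-(P[2]+P[3]))/2
    b=((P[0]+P[3])-(P[1]+P[2]))/2
    print(n,P.mean(0),'len',np.hypot(*a),'wid',np.hypot(*b),'yaw',np.arctan2(a[1],a[0]),np.arctan2(-b[0],b[1]));return P.mean(0),np.arctan2(a[1],a[0])
rect('small',[(353,180.5),(368,186),(353,232.5),(337.5,227.5)],5)
rect('big',[(452.5,240),(466,258),(419,305),(402,288)],5)
w,y=rect('glass',[(164.5,184.5),(181.5,182),(190.5,238),(173,241.5)],51)
rect('orange',[(161,181),(184,177.5),(194.5,240),(170.5,245)],51)
rect('gaugetop',[(157.5,178.5),(208,169),(221.5,242),(168,251)],50)
rect('board',[(275,136),(288,136),(291,269),(276,269)],100)
hsv=cv2.cvtColor(im,cv2.COLOR_BGR2HSV)
def blob(n,lo,hi,box,z,cam='top'):
    cc=C[cam];h=cv2.cvtColor(cc['img'],cv2.COLOR_BGR2HSV);m=cv2.inRange(h,lo,hi);x0,y0,x1,y1=box;k=np.zeros_like(m);k[y0:y1,x0:x1]=m[y0:y1,x0:x1]
    M=cv2.moments(k,True);u,v=M['m10']/M['m00'],M['m01']/M['m00'];P=atz(cc,u,v,z);print(n,cam,(u,v),P,M['m00']);
    return P
blob('button',(50,120,60),(75,255,255),(198,222,218,242),72)
blob('button',(50,120,60),(75,255,255),(280,265,310,292),72,'side')
blob('red',(170,120,80),(180,255,255),(270,145,292,187),126)
for n,uv,z in (('knob t',(360,188),34),('capscrew',(354,204),55)): print(n,atz(c,*uv,z))
R=np.array([[np.cos(y),-np.sin(y)],[np.sin(y),np.cos(y)]])
print('button pred from glass',w+R@np.array([-85,-87]))
s=C['side']; 
cv2.imwrite('pics/s1.png',np.hstack([cv2.resize(s['img'][155:195,270:330],None,fx=6,fy=6,interpolation=2),cv2.resize(s['img'][260:340,210:315],None,fx=4,fy=4,interpolation=2)[:240]]))
for n,p in(('glassTL..', 0),): pass
```

```text
small [ 533.2 -249.5] len 164.20419568008225 wid 52.289318074251064 yaw -0.4083174327511993 -0.40897335324101575
big [ 299.1 -495.4] len 226.47186835620514 wid 74.34704605639506 yaw -0.9175261368192922 -0.9418670680621397
glass [547.4 311.6] len 185.23043280548612 wid 55.79752011852584 yaw 0.1263825285879197 0.10430507366769265
orange [549.7 311.3] len 207.65186152266023 wid 76.11104641865843 yaw 0.1294959444583285 0.11098021843556967
gaugetop [550.3 275.9] len 238.9868321346536 wid 167.8726021573781 yaw 0.13074525944713986 0.10952930728332899
board [547.6 -21. ] len 414.25427307636363 wid 42.543301124961125 yaw -0.05534974012082772 -0.06965002539700237
button top (207.2716049382716, 231.2716049382716) [473.5 215.6  72. ] 81.0
button side (294.07954545454544, 277.20454545454544) [474.9 218.8  72. ] 88.0Traceback (most recent call last):
  File "<stdin>", line 22, in <module>
  File "<stdin>", line 18, in blob
ZeroDivisionError: float division by zero
```

The small plane measures 164×52 mm, which fits; the big one is 226×74. The window is at about (549,311), yaw 0.13, and the button at about (474,217). Moving toward the button with the fingers shut.

play_rows(
  plan=[
    [30, -26, -7, 0, 0, 0, -1],
    [30, -26, -7, 0, 0, 0, -1],
    [30, -26, -7, 0, 0, 0, -1],
    [30, -26, -7, 0, 0, 0, -1],
    [30, -26, -7, 0, 0, 0, -1],
  ],
)

```text
time_s: 0.52
eef_pos: [286.8, 374.6, 194.3]
ee_rot: [-0.001, 0.126, 0.992, 0.0]
force: [0.6, 0.3, -0.3]
grip_width: 0.303
```

play_rows(
  plan=[
    [30, -26, -7, 0, 0, 0, -1],
    [30, -26, -7, 0, 0, 0, -1],
    [30, -26, -7, 0, 0, 0, -1],
    [30, -26, -7, 0, 0, 0, -1],
    [0, 0, 0, 0, 0, 0, -1],
  ],
)

```text
time_s: 0.93
eef_pos: [413.0, 261.0, 163.4]
ee_rot: [-0.002, 0.129, 0.992, -0.001]
force: [-0.3, -0.1, -0.2]
grip_width: 0.0
```

play_rows(
  plan=[
    [30, -22, 0, 0, 0, 0, -1],
    [31, -22, 0, 0, 0, 0, -1],
    [0, 0, 0, 0, 0, 0, -1],
    [0, 0, 0, 0, 0, 0, -1],
  ],
)

```text
time_s: 1.27
eef_pos: [475.7, 213.6, 161.6]
ee_rot: [-0.004, 0.13, 0.991, -0.001]
force: [-0.2, -0.3, -0.1]
grip_width: 0.001
```

Run:
```python
from h import *
import pickle
c=cap('wrist','w1.png');pickle.dump(c,open('w1.pkl','wb'));print(sense()['eef_pos'],ray(c,280,210))
```

```text
[475.64512247 213.67135284 161.63141768] (array([395.20320509, 235.81805401, 304.74338162]), array([ 0.30397032, -0.07941472, -0.94939016]))
```

View pics/w1.png

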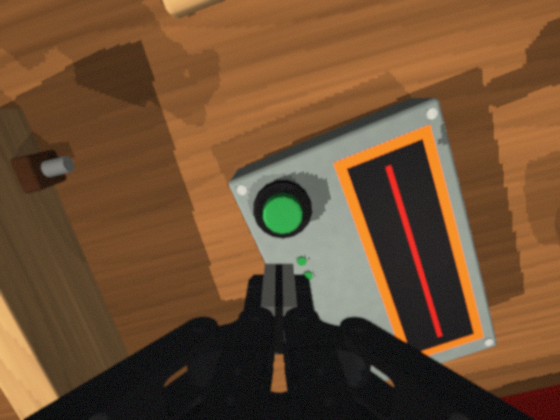

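The wrist view shows the button at (282,213), the red line from (389,167) to (439,337), and the whole window outline.

Run:
```python
from h import *
import pickle
np.set_printoptions(precision=1,suppress=True)
c=pickle.load(open('w1.pkl','rb'));h=cv2.cvtColor(c['img'],cv2.COLOR_BGR2HSV)
m=cv2.inRange(h,(50,120,60),(75,255,255));n,l,st,ce=cv2.connectedComponentsWithStats(m);i=1+st[1:,4].argmax();print(st[i],ce[i],'button',atz(c,*ce[i],72))
m=cv2.inRange(h,(172,120,80),(180,255,255))|cv2.inRange(h,(0,150,80),(4,255,255));m[:,:360]=0;m[360:]=0;m[:,460:]=0
ys,xs=np.nonzero(m);r=cv2.minAreaRect(np.c_[xs,ys].astype(np.float32));b=cv2.boxPoints(r);print(r);P=np.array([atz(c,*q,51) for q in b]);print(P)
d=max([(P[0]+P[1]-P[2]-P[3])/2,(P[1]+P[2]-P[3]-P[0])/2],key=np.linalg.norm)
print('red ctr',P.mean(0),'len',np.linalg.norm(d),'yaw',np.arctan2(d[1],d[0]))
for q in ((335,164),(432,126),(483,332),(348,171),(424,142),(241,190),(432,113),(489,342)): print(q,atz(c,*q,51))
for q in((232,183),(437,99),(494,346)):print('gaugecorner',q,atz(c,*q,50))
```

```text
[ 262  195   41   40 1291] [281.8 214.1] button [473.1 216.8  72. ]
((413.8995361328125, 250.68508911132812), (180.3470916748047, 8.30618953704834), 72.86969757080078)
[[462.4 300.   51. ]
 [462.1 306.1  51. ]
 [633.  329.4  51. ]
 [633.7 322.   51. ]]
red ctr [547.8 314.4  51. ] len 172.60939379233247 yaw -3.0101576949408417
(335, 164) [451.6 264.5  51. ]
(432, 126) [442.2 339.8  51. ]
(483, 332) [638.6 364.5  51. ]
(348, 171) [459.5 273.   51. ]
(424, 142) [452.4 332.5  51. ]
(241, 190) [452.7 189.4  51. ]
(432, 113) [433.  340.9  51. ]
(489, 342) [651.7 369.4  51. ]
gaugecorner (232, 183) [445.8 184.1  50. ]
gaugecorner (437, 99) [424.3 346.1  50. ]
gaugecorner (494, 346) [658.7 374.3  50. ]
```

Window (548,314) with yaw 0.131 and button (474,217) agree across views. Descending to press.

play_rows(
  plan=[
    [-1.5, 3.3, -32, 0, 0, 0, -1],
    [0, 0, -32, 0, 0, 0, -1],
    [0, 0, -16, 0, 0, 0, -1],
    [0, 0, 0, 0, 0, 0, -1],
    [0, 0, 0, 0, 0, 0, -1],
  ],
)

```text
time_s: 1.73
eef_pos: [470.9, 220.7, 80.5]
ee_rot: [-0.002, 0.128, 0.992, -0.001]
force: [0.2, 0.1, 0.1]
grip_width: 0.001
```

play_rows(
  plan=[
    [3, -4, -3, 0, 0, 0, -1],
    [0, 0, -3, 0, 0, 0, -1],
    [0, 0, -3, 0, 0, 0, -1],
    [0, 0, -3, 0, 0, 0, -1],
  ],
)

```text
time_s: 2.07
eef_pos: [475.2, 217.9, 71.8]
ee_rot: [0.001, 0.127, 0.992, 0.0]
force: [-0.4, -0.1, 1.6]
grip_width: -0.0
```

play_rows(
  plan=[
    [0, 0, -2, 0, 0, 0, -1],
    [0, 0, -2, 0, 0, 0, -1],
    [0, 0, -1.5, 0, 0, 0, -1],
  ],
)

```text
time_s: 2.32
eef_pos: [475.3, 217.9, 66.8]
ee_rot: [0.001, 0.127, 0.992, 0.001]
force: [-2.9, -0.6, 4.6]
grip_width: -0.003
```

play_rows(
  plan=[
    [0, 0, -1.5, 0, 0, 0, -1],
    [0, 0, -1, 0, 0, 0, -1],
  ],
)

```text
time_s: 2.48
eef_pos: [475.4, 217.9, 65.8]
ee_rot: [0.001, 0.127, 0.992, 0.001]
force: [-8.8, -1.7, 20.0]
grip_width: 0.0
```

Bottomed out (force well past the spring's 5 N, z = 65.8). Lifting off.

play_rows(
  plan=[
    [0, 0, 5, 0, 0, 0, -1],
    [0, 0, 15, 0, 0, 0, -1],
    [0, 0, 40, 0, 0, 0, -1],
    [0, 0, 40, 0, 0, 0, -1],
    [0, 0, 20, 0, 0, 0, -1],
  ],
)

```text
time_s: 2.9
eef_pos: [472.8, 217.2, 185.7]
ee_rot: [-0.003, 0.127, 0.992, -0.001]
force: [0.3, -0.5, 0.4]
grip_width: -0.002
```

Run:
```python
from h import *
np.set_printoptions(precision=1,suppress=True)
print(sense()['eef_pos'])
for n,box in(('wrist',None),('side',(280,265,310,292))):
    c=cap(n,n+'2.png');h=cv2.cvtColor(c['img'],cv2.COLOR_BGR2HSV);m=cv2.inRange(h,(50,120,60),(75,255,255))
    k,l,st,ce=cv2.connectedComponentsWithStats(m);i=1+st[1:,4].argmax();print(n,st[i],ce[i],[atz(c,*ce[i],z) for z in(66,72)])
```

```text
[472.8 217.2 185.7]
wrist [ 260  191   37   37 1082] [278.1 208.7] [array([475.2, 216.3,  66. ]), array([473.3, 216.8,  72. ])]
side [289 272  11  11  87] [294.1 277.1] [array([475.3, 214.5,  66. ]), array([474.9, 218.4,  72. ])]
```

The button is back up: it measures the same as before at z = 72. Now across to the plane, above the board.

play_rows(
  plan=[
    [5, -39, 3, 0, 0, -0.015, 1],
    [5, -39, 3, 0, 0, -0.015, 1],
    [5, -39, 3, 0, 0, -0.015, 1],
    [5, -39, 0, 0, 0, -0.015, 1],
    [5, -39, 0, 0, 0, -0.015, 1],
  ],
)

```text
time_s: 3.42
eef_pos: [496.5, 21.8, 190.8]
ee_rot: [-0.003, 0.159, 0.987, 0.0]
force: [0.9, -0.3, -0.6]
grip_width: 0.709
```

play_rows(
  plan=[
    [5, -39, 0, 0, 0, -0.015, 1],
    [5, -39, 0, 0, 0, -0.015, 1],
    [5, -39, 0, 0, 0, -0.015, 1],
    [5, -39, 0, 0, 0, -0.015, 1],
    [5, -39, 0, 0, 0, -0.015, 1],
  ],
)

```text
time_s: 3.83
eef_pos: [519.4, -182.9, 184.9]
ee_rot: [-0.005, 0.198, 0.98, 0.002]
force: [1.0, 0.4, -0.3]
grip_width: 0.998
```

play_rows(
  plan=[
    [4, -35, 0, 0, 0, 0, 1],
    [4, -35, 0, 0, 0, 0, 1],
    [0, 0, 0, 0, 0, 0, 1],
    [0, 0, 0, 0, 0, 0, 1],
  ],
)

```text
time_s: 4.17
eef_pos: [525.5, -264.0, 178.0]
ee_rot: [-0.008, 0.203, 0.979, 0.002]
force: [-0.7, 0.2, -0.3]
grip_width: 1.001
```

Run:
```python
from h import *
import pickle
c=cap('wrist','w3.png');pickle.dump(c,open('w3.pkl','wb'));s=sense();print(s['eef_pos'],s['ee_rot'],s['joints'])
```

```text
[ 525.29470601 -263.86106978  177.83614234] [-0.00843113  0.20297406  0.97914528  0.00222833] [-0.66311348  0.50329545  1.36194208 -0.00360831  1.29344961 -1.8240879 ]
```

View pics/w3.png

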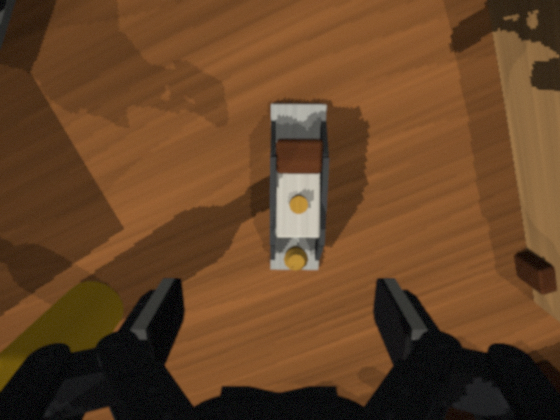

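The wrist view shows the plane's sole corners near (271,103), (327,104), (319,270), (270,270). The glue bottle is at lower left.

Run:
```python
from h import *
import pickle
np.set_printoptions(precision=1,suppress=True)
c=pickle.load(open('w3.pkl','rb'));t=pickle.load(open('c0.pkl','rb'))['top']
P=np.array([atz(c,u,v,6)[:2] for u,v in [(270.5,103.5),(327,104.5),(319.5,269.5),(270,269.5)]])
print(P);print('ctr',P.mean(0));a=(P[2]+P[3]-P[0]-P[1])/2;b=(P[0]+P[3]-P[1]-P[2])/2
print(np.hypot(*a),np.arctan2(a[1],a[0]),np.hypot(*b),b,np.arctan2(-b[0],b[1]))
print('knob',atz(c,295,259,34),'capscrew',atz(c,299,204,55))
print('glue cap',atz(t,446,178,190),'glue base',atz(t,430,198,5))
print('sanding', [atz(t,*q,126) for q in((281,153),(281,182))])
```

```text
[[ 448.1 -237.8]
 [ 469.  -191.5]
 [ 620.2 -257.7]
 [ 599.5 -305.3]]
ctr [ 534.2 -248.1]
165.36551406065084 -0.41616007213269673 51.32410833012338 [-20.8 -46.9] 2.7238317450581175
knob [ 585.5 -272.6   34. ] capscrew [ 530.6 -247.3   55. ]
glue cap [ 562.5 -502.   190. ] glue base [ 543.4 -508.6    5. ]
sanding [array([690.2, -26.4, 126. ]), array([599.1, -20.1, 126. ])]
```

Plane at (534,-248.5), yaw -0.414, length 165; this agrees with the top view. Descending with a small levelling correction.

play_rows(
  plan=[
    [8.7, 15.4, -25, -0.008, -0.016, -0.006, 1],
    [0, 0, -30, 0, 0, 0, 1],
    [0, 0, -25, 0, 0, 0, 1],
    [0, 0, 0, 0, 0, 0, 1],
  ],
)

```text
time_s: 4.55
eef_pos: [534.3, -244.0, 94.6]
ee_rot: [0.001, 0.205, 0.979, -0.0]
force: [-0.5, -0.1, -0.8]
grip_width: 1.0
```

Run:
```python
from h import *
from scipy.spatial.transform import Rotation as R
s=sense();q=s['ee_rot'];M=R.from_quat([q[1],q[2],q[3],q[0]]).as_matrix();print(s['eef_pos'],M[:,2],np.arctan2(-M[0,1],M[1,1]))
```

```text
[ 534.32721091 -243.97484563   94.59835839] [ 2.60056406e-03 -9.29260090e-04 -9.99996187e-01] -0.41223729729014424
```

play_rows(
  plan=[
    [0, -4.5, -25, 0, 0, 0, 1],
    [0, 0, -25, 0, 0, 0, 1],
    [0, 0, -20, 0, 0, 0, 1],
    [0, 0, -5, 0, 0, 0, 1],
    [0, 0, 0, 0, 0, 0, 1],
  ],
)

```text
time_s: 4.97
eef_pos: [536.2, -244.6, 21.4]
ee_rot: [0.003, 0.202, 0.979, -0.001]
force: [-0.6, 0.1, 0.6]
grip_width: 1.002
```

play_rows(
  plan=[
    [-2, -3.5, -7, -0.002, 0.005, -0.005, 1],
    [0, 0, -7, 0, 0, 0, 1],
    [0, 0, 0, 0, 0, 0, 1],
    [0, 0, 0, 0, 0, 0, 1],
  ],
)

```text
time_s: 5.3
eef_pos: [536.2, -248.9, 11.0]
ee_rot: [0.003, 0.204, 0.979, -0.004]
force: [0.6, 0.3, 0.5]
grip_width: 0.997
```

play_rows(
  plan=[
    [-2, 0, -5, 0.009, 0.004, -0.003, 1],
    [0, 0, 0, 0, 0, 0, 1],
    [0, 0, 0, 0, 0, 0, 1],
  ],
)

```text
time_s: 5.55
eef_pos: [534.6, -249.4, 7.0]
ee_rot: [0.001, 0.205, 0.979, 0.0]
force: [-0.1, 0.1, 0.3]
grip_width: 0.999
```

Run:
```python
from h import *
from scipy.spatial.transform import Rotation as R
s=sense();q=s['ee_rot'];M=R.from_quat([q[1],q[2],q[3],q[0]]).as_matrix();print(s['eef_pos'],M[:,2],np.arctan2(-M[0,1],M[1,1]),s['force'])
```

```text
[ 534.61857589 -249.40312769    7.02674558] [ 2.77524921e-03 -2.64527282e-04 -9.99996114e-01] -0.41366924501899266 [-0.09677532  0.10088958  0.27721427]
```

play_rows(
  plan=[
    [0, 0, 0, 0, 0, 0, -1],
    [0, 0, 0, 0, 0, 0, -1],
    [0, 0, 0, 0, 0, 0, -1],
    [0, 0, 0, 0, 0, 0, -1],
    [0, 0, 0, 0, 0, 0, -1],
  ],
  grip_force=70,
)

```text
time_s: 5.97
eef_pos: [534.9, -249.5, 7.7]
ee_rot: [0.002, 0.205, 0.979, 0.0]
force: [-0.7, -1.3, -3.0]
grip_width: 0.577
```

play_rows(
  plan=[
    [0, 0, 0, 0, 0, 0, -1],
    [0, 0, 5, 0, 0, 0, -1],
    [0, 0, 10, 0, 0, 0, -1],
    [0, 0, 20, 0, 0, 0, -1],
    [0, 0, 20, 0, 0, 0, -1],
  ],
)

```text
time_s: 6.38
eef_pos: [530.8, -246.7, 58.9]
ee_rot: [-0.005, 0.205, 0.979, 0.003]
force: [1.1, 0.5, -6.5]
grip_width: 0.573
```

play_rows(
  plan=[
    [0, 0, 25, 0, 0, 0, -1],
    [0, 0, 25, 0, 0, 0, -1],
    [0, 0, 25, 0, 0, 0, -1],
    [0, 0, 20, 0, 0, 0, -1],
    [0, 0, 0, 0, 0, 0, -1],
  ],
)

```text
time_s: 6.8
eef_pos: [529.1, -245.5, 162.1]
ee_rot: [-0.006, 0.205, 0.979, 0.003]
force: [1.4, -0.5, -4.7]
grip_width: 0.574
```

```bash
cat >> h.py <<'E'
from scipy.spatial.transform import Rotation as R
def st():
    s=sense();q=s['ee_rot'];M=R.from_quat([q[1],q[2],q[3],q[0]]).as_matrix();z=M[:,2]
    print('t',s['time_s'],'p',np.round(s['eef_pos'],1),'level turn rx,ry',np.round([-z[1],z[0]],4),'yaw',round(np.arctan2(-M[0,1],M[1,1]),4),'F',np.round(s['force'],1),'T',np.round(s['wrist_torque'],2),'g',s['grip_width'])
E
python3 - <<'E'
from h import *
st();cap('wrist','w4.png')
E
```

```text
t 6.8 p [ 529.1 -245.5  162.1] level turn rx,ry [-0.0088 -0.0099] yaw -0.4136 F [ 1.4 -0.5 -4.7] T [-0.06 -0.16 -0.  ] g 0.5739418956502342
```

View pics/w4.png

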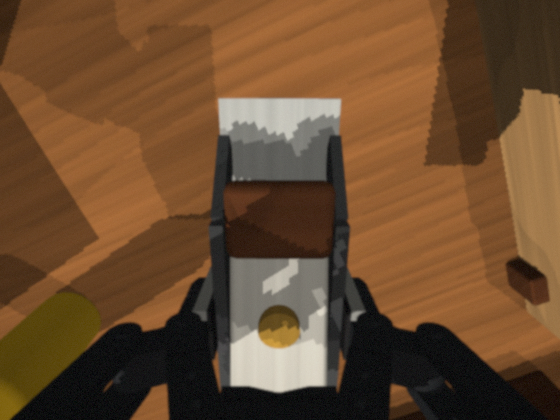

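The plane is held square (far end edge at row 98, columns 219–341) and has lifted clear. Raising further, then carrying across at about x = 500, away from the sanding block.

play_rows(
  plan=[
    [-5, 10, 12, 0, 0, 0, -1],
    [-5, 15, 12, 0, 0, 0, -1],
    [-5, 20, 12, -0.004, -0.004, 0.02, -1],
    [-5, 25, 3, -0.004, -0.004, 0.028, -1],
    [-5, 28, 1, 0, 0, 0.028, -1],
  ],
)

```text
time_s: 7.27
eef_pos: [498.9, -146.5, 191.4]
ee_rot: [-0.009, 0.17, 0.985, 0.002]
force: [1.7, 1.0, -6.7]
grip_width: 0.57
```

play_rows(
  plan=[
    [0, 30, 1, 0, 0, 0.03, -1],
    [0, 30, 1, 0, 0, 0.03, -1],
    [0, 30, 1, 0, 0, 0.03, -1],
    [0, 30, 1, 0, 0, 0.03, -1],
    [0, 30, 1, 0, 0, 0.03, -1],
  ],
)

```text
time_s: 7.68
eef_pos: [492.5, 10.8, 187.8]
ee_rot: [-0.017, 0.094, 0.995, 0.003]
force: [0.2, -1.0, -6.4]
grip_width: 0.576
```

```bash
python3 -c "from h import *;st()"
```

```text
t 7.6833 p [492.5  10.8 187.8] level turn rx,ry [-0.0093 -0.0339] yaw -0.1878 F [ 0.2 -1.  -6.4] T [-0.03 -0.1  -0.02] g 0.576133486672326
```

play_rows(
  plan=[
    [6, 32, 2, -0.003, -0.012, 0.04, -1],
    [6, 32, 2, -0.003, -0.012, 0.04, -1],
    [6, 32, 2, -0.003, -0.012, 0.04, -1],
    [6, 32, 2, 0, 0, 0.04, -1],
    [6, 32, 1, 0, 0, 0.04, -1],
  ],
)

```text
time_s: 8.1
eef_pos: [516.8, 178.8, 187.6]
ee_rot: [-0.007, -0.01, 1.0, -0.002]
force: [0.6, -1.7, -6.9]
grip_width: 0.572
```

play_rows(
  plan=[
    [6, 32, 0, 0, 0, 0.03, -1],
    [6, 30, 0, 0, 0, 0.03, -1],
    [6, 25, 0, 0, 0, 0.02, -1],
    [4, 15, 0, 0, 0, 0, -1],
    [0, 0, 0, 0, 0, 0, -1],
  ],
)

```text
time_s: 8.52
eef_pos: [534.2, 291.3, 176.1]
ee_rot: [-0.015, -0.057, 0.998, -0.003]
force: [0.2, -0.0, -6.5]
grip_width: 0.577
```

```bash
python3 -c "from h import *;st()"
```

```text
t 8.5167 p [534.2 291.3 176.1] level turn rx,ry [ 0.0076 -0.0305] yaw 0.1139 F [ 0.2 -0.  -6.5] T [ 0.06 -0.04 -0.04] g 0.5765855875669303
```

play_rows(
  plan=[
    [7, 11.5, -15, 0.004, -0.015, 0.01, -1],
    [7, 11.5, -15, 0.004, -0.015, 0.008, -1],
    [0, 0, -20, 0, 0, 0, -1],
    [0, 0, -10, 0, 0, 0, -1],
    [0, 0, 0, 0, 0, 0, -1],
  ],
)

```text
time_s: 8.93
eef_pos: [544.6, 313.2, 104.7]
ee_rot: [-0.006, -0.067, 0.998, -0.002]
force: [-0.9, -0.4, -6.0]
grip_width: 0.572
```

Run:
```python
from h import *
import pickle
st()
C={n:cap(n) for n in('wrist','side')};pickle.dump(C,open('c5.pkl','wb'))
w=C['wrist']['img'];s=cv2.resize(C['side']['img'][190:330,200:330],None,fx=3,fy=3,interpolation=2)
cv2.imwrite('pics/m5.png',cv2.resize(np.hstack([w,s[:420,:240*1+150]]) ,None,fx=.84,fy=.84))
```

```text
t 8.9333 p [544.6 313.2 104.7] level turn rx,ry [ 0.0053 -0.0124] yaw 0.1337 F [-0.9 -0.4 -6. ] T [ 0.07  0.01 -0.01] g 0.572240262744318
```

View pics/m5.png

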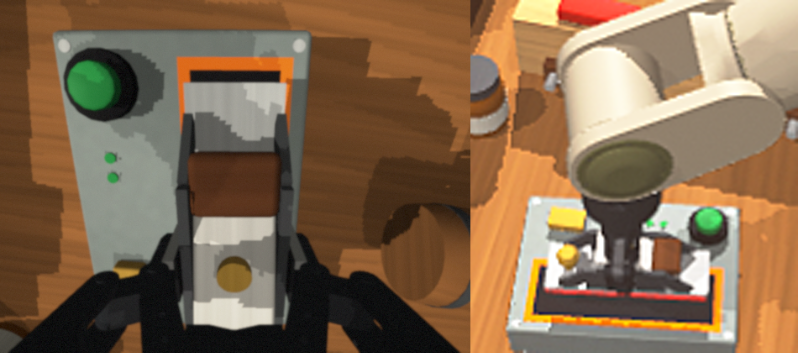

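The composite view shows the plane over the window and aligned with it. The rear sole edge is at wrist pixels of about (217–340, 98); the mallet and button are clear.

Run:
```python
from h import *
import pickle
np.set_printoptions(precision=1,suppress=True)
c=pickle.load(open('c5.pkl','rb'))['wrist'];s=sense();tcp=np.array(s['eef_pos']);q=s['ee_rot'];M=R.from_quat([q[1],q[2],q[3],q[0]]).as_matrix()
g=cv2.cvtColor(c['img'],cv2.COLOR_BGR2GRAY).astype(int)
print('col280',g[90:108,240],g[90:108,320]); print('row112',g[112,208:224],g[112,334:348])
# rear end of sole in tool frame, top of the sole ~1.5 mm above tcp
a=-M[:,0] if M[0,0]>0 else M[:,0]   # rear direction
for d in(-7.5+6,-7.5):
  for e in (80,82.5,85): print(d,e,[proj(c,tcp+a*e+y*M[:,1]+np.array([0,0,d])) for y in(-25,25)])
```

```text
col280 [ 22  25  25  24  27  21  39  72 114 148 158 161 162 160 159 161 160 160] [ 20  21  23  23  18  27  33  74 130 176 192 193 191 194 194 195 193 191]
row112 [119 121 119 126 127 132 132 135 134 133 144 155 160 159 155 156] [195 196 196 194 191 185 171 152 137 119 106 106 100  98]
-1.5 80 [array([215.8, 110.3]), array([339.1, 110.3])]
-1.5 82.5 [array([215.4, 103.8]), array([339.4, 103.9])]
-1.5 85 [array([215.1,  97.3]), array([339.8,  97.4])]
-7.5 80 [array([218.3, 109.9]), array([336.7, 109.9])]
-7.5 82.5 [array([218. , 103.7]), array([337. , 103.7])]
-7.5 85 [array([217.7,  97.5]), array([337.3,  97.5])]
```

play_rows(
  plan=[
    [3, 0.5, -10, 0.005, -0.015, -0.003, -1],
    [3, 0.5, -10, 0, 0, 0, -1],
    [0, 0, -8, 0, 0, 0, -1],
    [0, 0, 0, 0, 0, 0, -1],
    [0, 0, 0, 0, 0, 0, -1],
  ],
)

```text
time_s: 9.45
eef_pos: [554.0, 313.5, 82.3]
ee_rot: [0.006, -0.064, 0.998, 0.001]
force: [1.2, 0.4, -6.0]
grip_width: 0.574
```

Run:
```python
from h import *
import pickle
np.set_printoptions(precision=1,suppress=True)
st();c=cap('wrist','w6.png')
for q in((212,68),(349,68)):pass
cv2.imwrite('pics/w6c.png',cv2.resize(c['img'][20:170,180:380],None,fx=4,fy=4,interpolation=2))
# predicted image of window orange outer / glass corners
W=np.array([548,314,51.]);y=.131;Rz=np.array([[np.cos(y),-np.sin(y)],[np.sin(y),np.cos(y)]])
for l in((-95,-30),(-95,30)): print('glass',l,proj(c,np.r_[W[:2]+Rz@np.array(l),51]))
```

```text
t 9.45 p [554.  313.5  82.3] level turn rx,ry [-0.  0.] yaw 0.1285 F [ 1.2  0.4 -6. ] T [ 0.  -0.   0.1] g 0.5735755950322975
glass (-95, -30) [216.1  59.2]
glass (-95, 30) [343.   58.8]
```

View pics/w6c.png

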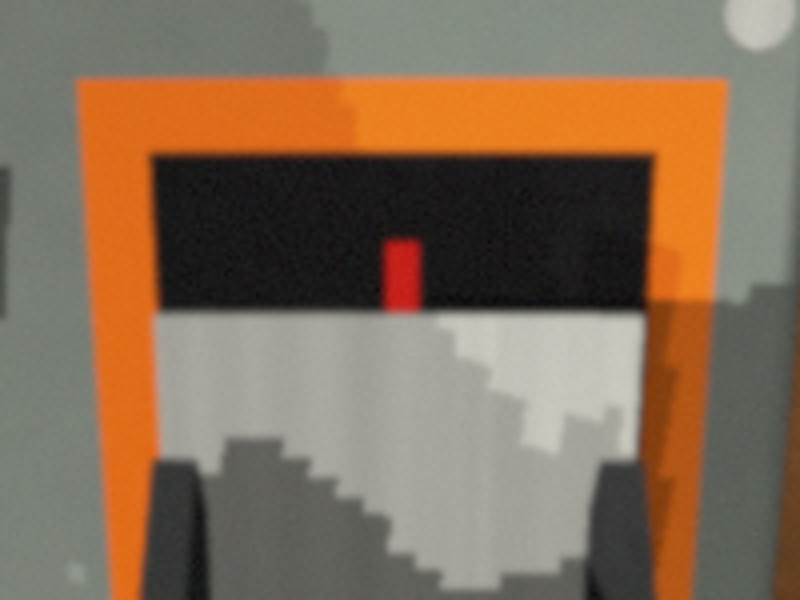

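The glass edge at row 58.5 runs parallel to the plane's rear edge at row 97.8. The red line at column 280.5 lies in the middle of the plane (column 280).

Run:
```python
from h import *
np.set_printoptions(precision=1,suppress=True)
c=cap('wrist');y=.131;u=np.array([np.cos(y),np.sin(y)]);v=np.array([-u[1],u[0]])
G=(atz(c,218,58.5,51)+atz(c,343.5,58.5,51))[:2]/2
r=atz(c,280.5,75,51)[:2]
print('window ctr from glass edge',G+95*u)
for z in(75,81):
  E=(atz(c,219,97.7,z)+atz(c,341,97.7,z))[:2]/2; print(z,'plane ctr',E+82.5*u,'diff window-plane along,across',(G+95*u-E-82.5*u)@u,(r-E)@v, 'width',np.linalg.norm(atz(c,219,97.7,z)-atz(c,341,97.7,z)))
print('glass width',np.linalg.norm(atz(c,218,58.5,51)-atz(c,343.5,58.5,51)))
st()
```

```text
window ctr from glass edge [547.6 314.5]
75 plane ctr [552.4 314.6] diff window-plane along,across -4.810274936310876 0.37625610457867975 width 51.34376974457426
81 plane ctr [552.3 314.6] diff window-plane along,across -4.7205020376517925 0.4098896850682332 width 49.273596988054756
glass width 59.272632420768865
t 9.55 p [553.9 313.5  82.4] level turn rx,ry [-0.  0.] yaw 0.1286 F [ 0.2 -0.6 -6.4] T [ 0.  0. -0.] g 0.569949915322738
```

play_rows(
  plan=[
    [-2.5, -0.3, -5, 0, 0, 0.001, -1],
    [-2.5, 0, -5, 0, 0, 0.001, -1],
    [0, 0, -2.5, 0, 0, 0, -1],
    [0, 0, 0, 0, 0, 0, -1],
    [0, 0, 0, 0, 0, 0, -1],
  ],
)

```text
time_s: 9.97
eef_pos: [548.4, 313.5, 69.8]
ee_rot: [0.007, -0.066, 0.998, 0.001]
force: [0.5, 0.5, -7.2]
grip_width: 0.575
```

Run:
```python
from h import *
st()
c=cap('wrist','w7.png')
g=cv2.cvtColor(c['img'],cv2.COLOR_BGR2GRAY).astype(int)
print(g[44:110,250]);print(g[44:110,320])
```

```text
t 9.9667 p [548.4 313.5  69.8] level turn rx,ry [-0.0032  0.013 ] yaw 0.1312 F [ 0.5  0.5 -7.2] T [-0.02  0.03  0.03] g 0.5752340053375378
[119 117 117 120 125 132 136 137 135 136 134 134 134 135 134 134 136 134
 137 135 136 133 133 129 107  63  37  22  20  27  19  26  21  24  24  24
  21  27  22  27  27  24  28  25  18  24  25  19  23  25  24  21  37  74
 116 150 162 164 161 163 163 164 164 165 164 165]
[140 144 143 143 147 154 152 153 150 147 148 150 150 151 152 152 151 151
 152 153 152 152 151 150 137  93  47  29  29  27  26  23  23  26  27  26
  22  25  17  26  21  26  20  23  26  21  26  22  22  20  16  13  30  78
 137 181 198 198 198 199 197 199 198 199 200 199]
```

play_rows(
  plan=[
    [1, 0.3, -0.5, -0.003, 0.011, 0, -1],
    [0, 0, 0, 0, 0, 0, -1],
    [0, 0, 0, 0, 0, 0, -1],
    [0, 0, 0, 0, 0, 0, -1],
  ],
)

```text
time_s: 10.35
eef_pos: [550.0, 313.9, 69.7]
ee_rot: [0.001, -0.066, 0.998, 0.0]
force: [-0.1, -0.2, -6.3]
grip_width: 0.574
```

Run:
```python
from h import *
import pickle
np.set_printoptions(precision=1,suppress=True)
st();c=cap('wrist');y=.131;u=np.array([np.cos(y),np.sin(y)]);v=np.array([-u[1],u[0]])
g=cv2.cvtColor(c['img'],cv2.COLOR_BGR2GRAY).astype(float)
def cross(col,a,b,th): 
    p=g[a:b,col-4:col+5].mean(1);i=np.nonzero((p[:-1]-th)*(p[1:]-th)<0)[0][-1];return a+i+(p[i]-th)/(p[i]-p[i+1])
gl=[cross(k,50,85,80) for k in(250,320)];pl=[cross(k,85,108,100) for k in(250,320)]
h=cv2.cvtColor(c['img'],cv2.COLOR_BGR2HSV);m=cv2.inRange(h,(170,120,80),(180,255,255))|cv2.inRange(h,(0,150,80),(4,255,255));m[:75]=0;m[100:]=0;m[:,:240]=0;m[:,320:]=0
ys,xs=np.nonzero(m);print('glass rows',gl,'plane rows',pl,'red',xs.mean() if len(xs) else None)
r=int(np.mean(pl))+6;print(g[r,208:228],g[r,330:350])
G=(atz(c,250,gl[0],51)+atz(c,320,gl[1],51))[:2]/2;zz=g and 0 if False else sense()['eef_pos'][2]-2.5
E=(atz(c,219,pl[0],zz)+atz(c,341,pl[1],zz))[:2]/2
print('along',(G-E)@u+12.5,'across(red-plane)',(atz(c,xs.mean(),ys.mean(),51)[:2]-E)@v if len(xs) else None)
S=cap('side');cv2.imwrite('pics/s8.png',cv2.resize(S['img'][235:345,200:330],None,fx=5,fy=5,interpolation=2))
```

```text
t 10.35 p [550.  313.9  69.7] level turn rx,ry [-0.  0.] yaw 0.1312 F [-0.1 -0.2 -6.3] T [ 0.1 -0.1  0. ] g 0.5741706287363249
glass rows [np.float64(65.19241982507289), np.float64(65.73913043478261)] plane rows [np.float64(97.6015037593985), np.float64(97.40900562851782)] red 278.7912087912088
[136. 136. 136. 135. 124. 103.  66.  35.  33.  63. 111. 144. 161. 163.
 162. 162. 163. 162. 164. 166.] [194. 195. 196. 198. 201. 200. 199. 199. 196. 186. 157.  98.  37.  31.
  51.  72.  77.  81.  81.  78.]
along -0.9355686403870642 across(red-plane) -0.4790065869476139
```

View pics/s8.png

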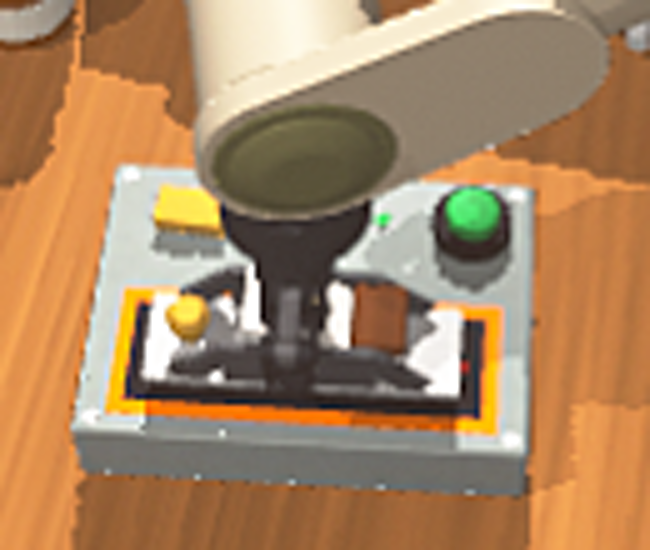

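The plane is level, with clear gaps to the gauge, and sits on the window within about 1 mm. The sole is about 10–11 mm above the glass. I'll check that it's still, then hand in.

Run:
```python
from h import *
C=[cap('side') for _ in range(4)];st();print(np.abs(sense()['dq']).max())
ctrl.finish_job();st()
```

```text
t 10.65 p [549.8 313.9  69.7] level turn rx,ry [-0.0002  0.0016] yaw 0.1312 F [-0.6 -0.5 -7.1] T [0.01 0.04 0.01] g 0.5689441820430147
0.0014605258010606764
the job is handed in; nothing more can be done
the job is handed in; nothing more can be done
```

I finished the job and handed it in at about 10.7 s. I pressed the green button to its stop: tool at z = 65.8 mm, 20 N against the spring's 5 N. The side and wrist cameras both showed it back up afterwards. I then gripped the small plane, which measured about 165 × 51 mm, and carried it over the board with its sole about 180 mm up, more than 50 mm above the sanding block.

**Last checks:**
- **Position:** the plane is still in the grip. It is off the window centre by about 0.9 mm lengthwise and 0.5 mm across, with its yaw matched at 0.131 rad.
- **Level and stillness:** the tool is level within 0.002 rad, and joint speeds are about 0.001 rad/s.
- **Height:** the sole is about 10–11 mm above the glass. The tool position and the wrist picture differ on this by about 1 mm.
- **Contact:** wrist force during the carry stayed at about the plane's weight, with no sign of touching the gauge or board.
- **Bystanders:** I did not measure them again at the end. The last side view showed the brass setting block still in its corner of the gauge.

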